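# Lay the test bar across the bend fixture against its end stop

## Task

Take the longer of the two flat steel bars and lay it, broad face down, across both rollers of the bend fixture, in line with the fixture, centred on the rollers' width and with its end touching the upright end stop. Set it down rather than drop it, leave it lying there by itself, and leave the short bar, the studs and the loading nose where they are.

Things in the scene. Friction and masses are not known exactly. Their poses are not given: they have to be found in the camera images.
- bar: The longer flat steel bar, 200 x 24 x 12 mm (x, y, z), about 0.45 kg, at first lying broad face down on the bench. Origin at the centre of its underside; x along its length, z up. Its two ends are alike.
- bar_center (a point): The middle of the long bar's solid, 6 mm above its underside; axes as the bar's.
- fixture: Bend fixture, fixed to the bench: grey base 250 x 70 x 18 mm; two dark pedestals, open space between, each with a steel roller (diameter 20, 56 mm long, along y) at x = -70 and +70 mm, roller tops 90 mm above the bench. Origin: centre of the base's underside; x runs along the fixture towards the end stop, z up.
- support_mid (a point): The point midway between the two rollers at the height of their tops (90 mm above the bench); axes as the fixture's. A 200 mm bar that touches the stop has its middle above this point.
- stop_face (a point): The end stop is an upright steel plate at the fixture's +x end, 44 mm wide, 14 mm thick, its top 110 mm above the bench. This point is on the middle of its face that looks at the rollers, at fixture x = +100 mm, 96 mm above the bench; axes as the fixture's.
- short_bar: Bystander: the shorter flat steel bar, 120 x 24 x 12 mm, lying on the bench; too short for the rollers. Origin at the centre of its underside, x along its length.
- stud0: Bystander: dark waisted steel stud, 50 mm tall, 28 mm across, standing on a small wooden tray (130 x 100 x 10 mm). Origin at the centre of its underside.
- stud1: Bystander: another such stud on the tray.
- stud2: Bystander: another such stud on the tray.
- nose: Bystander: loading nose, a dark block 50 x 60 x 30 mm with a steel shank of 28 mm diameter on top, 65 mm tall in all, standing on the bench. Origin at the centre of its underside.
Things that resemble listed ones, but are neither listed nor needed, are in the scene too. What is shaped like the bar but green or orange is not meant.

How it is judged:
At the end, for the whole second after the job is handed in: The long bar rests by itself, at rest and broad face down (within 3 degrees), on both rollers; its end is within 3 mm of the end stop, its middle within 10 mm of the middle of the rollers' width, and it is in line with the fixture within 5 degrees (x of bar_center in the frame of support_mid between -0.003 and 0.003 m and y of bar_center in the frame of support_mid between -0.01 and 0.01 m and z of bar_center in the frame of support_mid between 0.003 and 0.009 m and angle between the x axis of bar and the x axis of fixture, either way round below 0.09 rad and angle between the z axis of bar and the z axis of fixture, either way round below 0.05 rad and linear speed of bar below 0.01 m/s); the robot touches nothing.
It fails at once if the long bar is dropped (moves faster than 0.6 m/s with no finger touching it) (linear speed of bar above 0.6 m/s and contact force between the fingers and bar below 0.1 N).
It fails at once if the short bar is moved more than 20 mm (distance of short_bar from where it was at the start of the episode above 0.02 m).
It fails at once if a stud is moved more than 20 mm (distance of any of stud0, stud1, stud2 from where it was at the start of the episode above 0.02 m).
It fails at once if the loading nose is moved more than 20 mm (distance of nose from where it was at the start of the episode above 0.02 m).
It also fails if it takes over 42 s, if anything falls off the work surface, if the arm or the gripper's body presses on something with over 40 N, if the wrist force passes 120 N, or if a joint passes its speed limit or range.

## Robot

A 7-joint arm with a two-finger parallel gripper is mounted at the origin on the work surface. World frame = base frame: x ahead of the robot, y to its left, z up, the work surface at z = 0. Lengths are in m, angles in rad, forces in N, time in s.
With the tool pointing down it reaches from about 0.4 to 0.85 m from the base axis. Payload 4.5 kg.
Tool frame: the origin (TCP) lies at the very end of the fingers, on their centre line; the grasp point (between the pads) lies 19 mm behind it; z points along the fingers, y is the line along which they close (so a half turn about z gives the same grasp; the last joint's range is limited). The gripper opens to 88 mm and grips with 3 to 60 N. Pads are 18 mm wide; open, the fingers measure 123 mm over their backs; the gripper's body (75 mm by 187 mm) begins 45 mm behind the grasp point.
Start: joints at [-1.216, 0.689, -0.195, 1.565, 0.157, 0.902, -0.215], TCP at [0.197, 0.593, 0.239] pointing down, gripper open.
Joint ranges: [-3.01, 3.01], [-0.46, 2.08], [-1.47, 1.51], [0.13, 2.56], [-1, 4.14], [0.04, 2.09], [-2.66, 2.66]. Speed limits (rad/s): [2.57, 2.57, 3.14, 3.14, 3.14, 3.14, 3.14].

## Interface

Orientations are given as a unit quaternion [x, y, z, w].
In Python, from plant import r gives the robot as it stands. The module is installed in compiled form; this text tells all that it offers.
- The arm moves only by the shell command python3 -m pendant 'ROWS' [FORCE]. ROWS is JSON, one flat list of numbers, 7 for each row, row after row: the opening, from 0 (shut) to 1 (fully open), then the shift along the tool's x, y, z scaled (see below), then the turn, a rotation vector about the tool's x, y, z scaled (see below). A call has 1 to 12 rows; each row is the pose to reach, as a shift and turn from the pose commanded when the call began, along the tool's axes at that moment; what a row does not reach only later rows make up. The controller multiplies each number of a shift by 0.15 m and each number of a turn by pi/2 rad. A row lasts 1/10 s, in which the tool goes at most 50 mm and 8.59 degrees, less where a joint would pass 70% of its speed; a pose out of reach is approached as far as the arm can. A call with a number of a shift or a turn outside -1 to 1 is refused whole. A call with a gripper value outside its range is refused whole. The fingers move at their own pace and stop on an object; FORCE is the grip in N (left out, the last holds). Time passes only in rows, so rows that repeat a pose let the fingers close. It gives the time, the measured TCP pose, the force, the opening and the grip force at its end, in the units of the state.
- r.get_state(): the state, without advancing time (a new reading comes with each control period).
- r.snapshot(name): name is "scene" or "top" or "wrist"; returns a dict with "img" (384x512x3 uint8, red, green, blue), "mtx" (3x3 intrinsics, pixels), "cam_to_world" (4x4, takes a point from camera to world coordinates). Camera axes: x right, y up, looking along -z (the intrinsics and any distortion apply to the point x, -y, -z); pixel columns grow to the right and rows downward; lengths in m; the calibration is good to about 2 mm. A picture is of the moment at which its call begins. There is no depth.
- r.finish_job(): hands the job in; it is judged then, once.
The state is a dict: "clock": time; "q": joint angles; "qd": joint speeds; "joint_torque": joint torques, N m; "tool_pos": TCP position; "eef_rot": TCP orientation; "contact_force": force on the tool from outside, world axes, zero at the start; "moment": the same for the moment, N m; "opening": opening from 0.0 (shut) to 1.0 (fully open); "finger_force": force on a finger pad.
Only numpy, scipy, OpenCV 4.12 (cv2) and the standard library are available. Lean on these libraries where they do the work, as an engineer would, in place of code of your own. Each camera call takes 0.05 s, during which the arm holds its last target. There are 200 camera calls.

## Working session

There is one attempt and no reset: what is moved stays moved. The work goes in short steps, Python scripts to look and compute and a shell command to move; the robot and the scene stay as the last step left them, time stands still between calls to the robot, and variables do not carry over. Pictures are saved under pics/ and viewed, at most 10 in all, crops included, and the job is handed in when it is done.

```bash
mkdir -p pics; python3 - <<'E'
from plant import r
import cv2,numpy as np
for n in("scene","top"):
    s=r.snapshot(n);cv2.imwrite(f"pics/{n}0.png",s["img"][:,:,::-1]);np.savez(f"{n}0.npz",**s);print(n,s["mtx"].tolist(),s["cam_to_world"].round(3).tolist(),[k for k in s])
st=r.get_state();print(st)
E
```

```text
scene [[424.77079507884423, 0.0, 256.4735629135764], [0.0, 424.77079507884423, 184.6118907549301], [0.0, 0.0, 1.0]] [[-0.501, -0.726, 0.47, 1.048], [0.865, -0.421, 0.272, 0.448], [0.001, 0.543, 0.84, 1.049], [0.0, 0.0, 0.0, 1.0]] ['img', 'mtx', 'cam_to_world']
top [[349.58766636146345, 0.0, 253.6795600455764], [0.0, 349.58766636146345, 193.00563306995122], [0.0, 0.0, 1.0]] [[-0.029, 0.998, -0.064, 0.444], [-0.999, -0.028, 0.017, 0.124], [0.015, 0.064, 0.998, 1.002], [0.0, 0.0, 0.0, 1.0]] ['img', 'mtx', 'cam_to_world']
{'clock': 0.1, 'q': array([-1.21621321,  0.68988198, -0.19451133,  1.56620586,  0.15731971,
        0.90253303, -0.21509543]), 'qd': array([ 0.00063737, -0.00096637, -0.0005345 , -0.00354107, -0.00031988,
       -0.00142318,  0.0005397 ]), 'joint_torque': array([-3.57274737e-03, -5.28498816e+01, -1.27172571e+00, -1.53840029e+01,
       -5.26181899e-02,  1.97593872e-03,  5.43561919e-05]), 'tool_pos': array([0.19694463, 0.59257031, 0.23801045]), 'eef_rot': array([ 1.59664150e-01,  9.87171054e-01, -8.15959204e-04, -5.83132424e-05]), 'contact_force': array([-0.03697124,  0.00277825, -0.57453921]), 'moment': array([-0.018498  , -0.02701942,  0.01205432]), 'finger_force': 0.0, 'opening': 1.0006437159640713}
```

View pics/scene0.png

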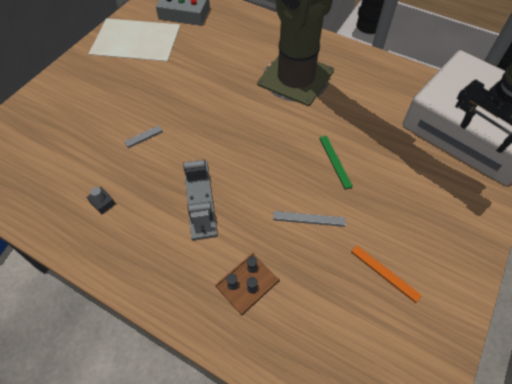

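View pics/top0.png

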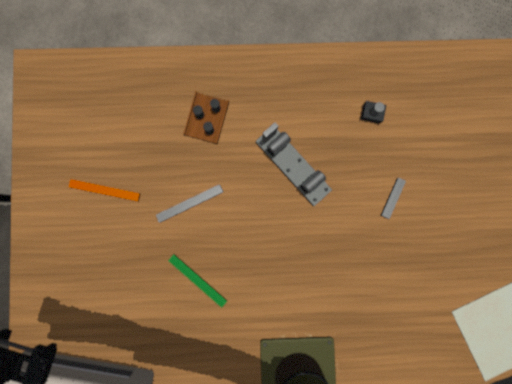

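Top view: two grey steel bars, at (190,203), about 70 px long, and at (393,198), about 40 px. The first is the longer one. The green bar at (198,280) and the orange bar at (104,190) are excluded by colour. The fixture runs from (265,135) to (320,195). I'll confirm the bar and find the stop in one enlarged crop.

```bash
cat > h.py <<'E'
import numpy as np,cv2
def ray(s,uv,z):
    K,T=s["mtx"],s["cam_to_world"]
    uv=np.atleast_2d(np.array(uv,float)); d=np.c_[(uv-[K[0,2],K[1,2]])/K[0,0],np.ones(len(uv))]*[1,-1,-1]
    d=d@T[:3,:3].T; o=T[:3,3]; return o+d*((z-o[2])/d[:,2])[:,None]
def proj(s,P):
    K,T=s["mtx"],s["cam_to_world"]
    c=(np.atleast_2d(P)-T[:3,3])@T[:3,:3]; c=c*[1,-1,-1]; return (c/c[:,2:]@K.T)[:,:2]
E
python3 - <<'E'
import numpy as np,cv2
from h import *
t=dict(np.load("top0.npz"));c=dict(np.load("scene0.npz"))
def crop(s,x,y,w,h,f):return cv2.resize(s["img"][y:y+h,x:x+w,::-1],None,fx=f,fy=f,interpolation=cv2.INTER_CUBIC)
a=crop(t,245,115,100,100,4);b=crop(c,155,150,100,100,4);d=crop(t,150,180,80,50,5)
im=np.zeros((600,800,3),np.uint8);im[:400,:400]=a;im[:400,400:]=b;im[400:,:400]=d[:200,:400];e=crop(t,370,170,50,50,4);im[400:,400:600]=e;cv2.imwrite("pics/crop0.png",im)
for n,s,boxes in(("top",t,[(150,180,80,50),(375,170,40,55)]),("scene",c,[(265,205,90,30),(120,122,50,30)])):
  for x,y,w,h in boxes:
    p=s["img"][y:y+h,x:x+w].astype(int);m=(p[...,2]>p[...,0]-12).astype(np.uint8)
    nl,l,stt,_=cv2.connectedComponentsWithStats(m);k=1+stt[1:,4].argmax();pts=np.argwhere(l==k)[:,::-1]+[x,y]
    P=ray(s,pts,0.012)[:,:2].astype(np.float32);r=cv2.minAreaRect(P);print(n,len(pts),r, np.round(P.mean(0),4)); 
    q=P-P.mean(0);w_,v=np.linalg.eigh(q.T@q);print(" dir deg",np.degrees(np.arctan2(v[1,1],v[0,1])))
E
```

```text
top 495 ((0.4848287105560303, 0.2888776957988739), (0.02091425098478794, 0.19468556344509125), 24.243907928466797) [0.4845 0.2888]
 dir deg 114.20337
top 317 ((0.48303094506263733, -0.2897745668888092), (0.022378791123628616, 0.1163429543375969), 63.34229278564453) [ 0.4828 -0.2896]
 dir deg 153.49345
scene 561 ((0.4904387295246124, 0.29243624210357666), (0.025298789143562317, 0.1942109763622284), 24.247222900390625) [0.4903 0.2928]
 dir deg 114.09249
scene 254 ((0.4884141683578491, -0.2863585948944092), (0.02757135033607483, 0.11607936769723892), 63.27540969848633) [ 0.4893 -0.2868]
 dir deg 153.0217
```

View pics/crop0.png

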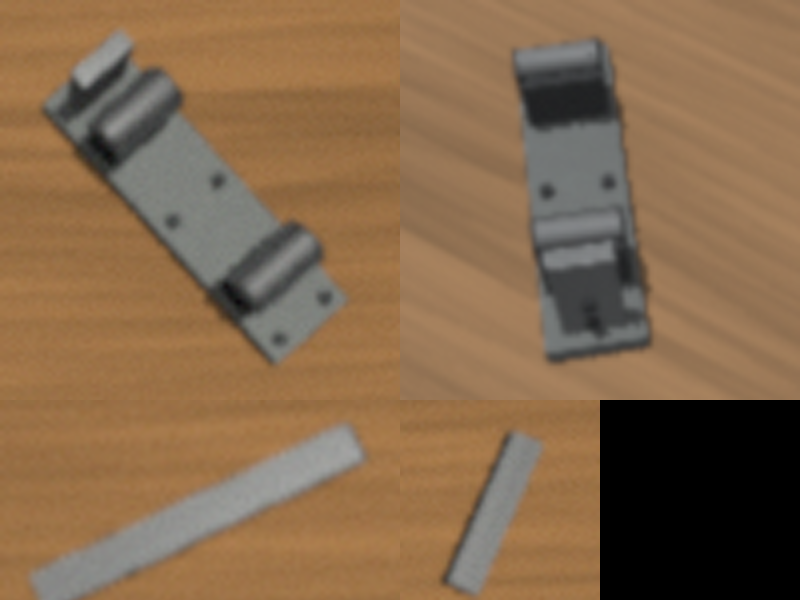

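The crop confirms the bar. The one at (190,203) measures about 195 mm and the one at (393,198) about 116 mm, so the first is the long bar. The end stop is the plate at the fixture's upper-left end in the top view, around (270,130). Next I'll fit the fixture pose.

```bash
cat > fit.py <<'E'
import numpy as np
from h import *
from scipy.optimize import least_squares
def fit(s,obj,px,x0):
    obj=np.array(obj,float)/1000
    def f(p):
        c,n=np.cos(p[2]),np.sin(p[2]);P=np.c_[c*obj[:,0]-n*obj[:,1]+p[0],n*obj[:,0]+c*obj[:,1]+p[1],obj[:,2]]
        return (proj(s,P)-px).ravel()
    r=least_squares(f,x0,loss="soft_l1");return r.x,r.fun.reshape(-1,2)
E
python3 - <<'E'
from fit import *
t=dict(np.load("top0.npz"));c=dict(np.load("scene0.npz"))
a=np.array([(47,105),(277,362),(345,298),(82,92),(132,47),(72,78),(120,32)])/4+[245,115]-.4
o=[(125,35,18),(-125,35,9),(-125,-35,9),(100,22,110),(100,-22,110),(114,22,110),(114,-22,110)]
x,f=fit(t,o,a,[.6,.05,.7]);print(x,np.degrees(x[2]));print(f.round(1).tolist())
# scene crop: which end is the stop (nearest end at bottom or top)
ob=[(125,35,18),(-125,35,18),(-125,-35,18),(125,-35,18),(114,22,110),(114,-22,110),(-70,28,90),(-70,-28,90),(70,28,90),(70,-28,90)]
cc,n=np.cos(x[2]),np.sin(x[2])
for q in ob:
    q=np.array(q)/1000;P=[cc*q[0]-n*q[1]+x[0],n*q[0]+cc*q[1]+x[1],q[2]];print((q*1000).tolist(),((proj(c,P)-[155,150])*4).round()+[400,0])
E
```

```text
[ 0.5833803  -0.00884374  0.71481924] 40.95612579865236
[[-1.7, 0.4], [0.2, 0.9], [1.0, 0.3], [0.4, -0.2], [0.4, -0.2], [-0.7, -0.6], [-0.3, -0.4]]
[125.0, 35.0, 18.0] [[650. 329.]]
[-125.0, 35.0, 18.0] [[604.  35.]]
[-125.0, -35.0, 18.0] [[511.  49.]]
[125.0, -35.0, 18.0] [[547. 346.]]
[114.0, 22.0, 110.0] [[616. 251.]]
[114.0, -22.0, 110.0] [[547. 263.]]
[-70.0, 28.0, 90.0] [[594.  37.]]
[-70.0, -28.0, 90.0] [[513.  50.]]
[70.0, 28.0, 90.0] [[620. 207.]]
[70.0, -28.0, 90.0] [[534. 221.]]
```

```bash
cat > go.py <<'E'
import sys,numpy as np
from plant import r
from scipy.spatial.transform import Rotation as R
x,y,z,yaw=map(float,sys.argv[1:5]);s=r.get_state();A=R.from_quat(s["eef_rot"])
T=R.from_euler("z",yaw,degrees=True)*R.from_euler("x",180,degrees=True)
print("t",round(s["clock"],2),"pos",s["tool_pos"].round(4),"yaw",A.as_euler("ZYX",degrees=True).round(2),"F",s["contact_force"].round(1),"open",round(s["opening"],3),"grip",s["finger_force"])
print("shift",(A.inv().apply(np.array([x,y,z])-s["tool_pos"])/.15).round(3),"turn",((A.inv()*T).as_rotvec()/(np.pi/2)).round(3))
E
python3 -m pendant '[1,-0.82,-0.434,0,0,0,0.17, 1,-0.82,-0.434,0,0,0,0.35, 1,-0.82,-0.434,0,0,0,0.527,1,-0.82,-0.434,0,0,0,0.527,1,-0.82,-0.434,0,0,0,0.527,1,-0.82,-0.434,0,0,0,0.527,1,-0.82,-0.434,0,0,0,0.527]' 30; python3 go.py .486 .290 .15 114.15
```

```text
clock: 0.8
tool_pos: [0.293, 0.4923, 0.2384]
eef_rot: [0.543, 0.84, -0.0, 0.0]
contact_force: [0.0, -0.0, 0.0]
opening: 1.0
finger_force: 0.0
t 0.8 pos [0.293  0.4923 0.2384] yaw [ 1.1419e+02  4.0000e-02 -1.7998e+02] F [ 0. -0.  0.] open 1.0 grip 0.0
shift [-1.757  0.621  0.591] turn [-0.  0.  0.]
```

```bash

python3 -m pendant '[1,-0.9,0.31,0.2,0,0,0, 1,-0.9,0.31,0.2,0,0,0,1,-0.9,0.31,0.2,0,0,0,1,-0.9,0.31,0.2,0,0,0]' >/dev/null; python3 -m pendant '[1,-0.86,0.31,0.2,0,0,0, 1,-0.86,0.31,0.2,0,0,0,1,-0.86,0.31,0.2,0,0,0,1,-0.86,0.31,0.2,0,0,0,1,-0.86,0.31,0.2,0,0,0]' ; python3 go.py .486 .290 .05 114.15
python3 - <<'E'
from plant import r
from h import *
s=r.snapshot("wrist");cv2.imwrite("pics/w1.png",s["img"][:,:,::-1]);np.savez("w1.npz",**s)
print(proj(s,[[.486,.29,.012],s["tool_pos"] if "tool_pos" in s else [.486,.29,.1]]),s["cam_to_world"].round(3).tolist())
E
```

```text
clock: 1.7
tool_pos: [0.4864, 0.2895, 0.1784]
eef_rot: [0.543, 0.839, -0.0, -0.0]
contact_force: [-1.0, 1.4, -0.4]
opening: 1.0
finger_force: 0.0
t 1.7 pos [0.4864 0.2895 0.1784] yaw [ 1.1416e+02 -2.0000e-02 -1.7996e+02] F [-1.   1.4 -0.4] open 1.0 grip 0.0
shift [ 0.004 -0.     0.856] turn [-0. -0.  0.]
[[255.21069508 165.96601674]
 [255.22252293 193.94336427]] [[0.912, -0.39, -0.127, 0.453], [0.41, 0.866, 0.286, 0.363], [-0.001, -0.313, 0.95, 0.323], [0.0, 0.0, 0.0, 1.0]]
```

View pics/w1.png

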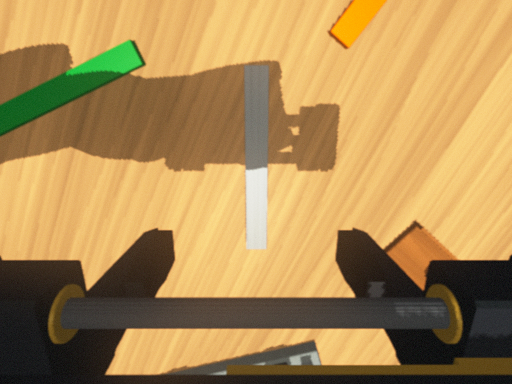

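The wrist view shows the bar upright in the image from about (256,64) to (256,248), midway between the fingers at columns 173 and 337. I'll compute its centre and then descend.

```bash
python3 - <<'E'
from h import *
s=dict(np.load("w1.npz"))
P=ray(s,[(256,64.5),(257,239),(245,150),(269,150)],.012);print(P.round(4),(P[0]+P[1])/2,np.linalg.norm(P[0]-P[1]),np.linalg.norm(P[2]-P[3]))
P=ray(s,[(256,64.5),(257,248.5)],.012);print(np.linalg.norm(P[0]-P[1]),(P[0]+P[1])/2,np.degrees(np.arctan2(*(P[1]-P[0])[1::-1])))
E
python3 -m pendant '[0.6,0,0,0.9,0,0,0,0.6,0,0,0.9,0,0,0,0.6,0,0,0.9,0,0,0,0.6,0,0,0.9,0,0,0,0.6,0,0,0.9,0,0,0]';python3 go.py .486 .290 .004 114.15
```

```text
[[0.4457 0.3813 0.012 ]
 [0.5233 0.2122 0.012 ]
 [0.4693 0.3012 0.012 ]
 [0.4921 0.3115 0.012 ]] [0.48450732 0.29673543 0.012     ] 0.18606554716766538 0.02496576383523961
0.198367669533443 [0.48704208 0.29113084 0.012     ] -65.38860892251937
clock: 2.25
tool_pos: [0.4854, 0.2916, 0.0443]
eef_rot: [0.542, 0.84, 0.0, -0.0]
contact_force: [0.4, 1.1, -0.2]
opening: 0.601
finger_force: 0.0
t 2.25 pos [0.4854 0.2916 0.0443] yaw [ 1.1435e+02 -6.0000e-02 -1.7999e+02] F [ 0.4  1.1 -0.2] open 0.601 grip 0.0
shift [-0.012 -0.001  0.268] turn [-0.    -0.001  0.002]
```

```bash
python3 -m pendant '[0.6,0,0,0.13,0,0,0,0.6,0,0,0.268,0,0,0,0.6,0,0,0.268,0,0,0,0.6,0,0,0.268,0,0,0]' ; python3 -m pendant '[0,0,0,0,0,0,0,0,0,0,0,0,0,0,0,0,0,0,0,0,0,0,0,0,0,0,0,0,0,0,0,0,0,0,0,0,0,0,0,0,0,0,0,0,0,0,0,0,0]' 45; python3 go.py .486 .290 .004 114.15
```

```text
clock: 2.65
tool_pos: [0.4871, 0.2911, 0.0056]
eef_rot: [0.543, 0.84, 0.001, 0.0]
contact_force: [1.1, 0.5, 0.2]
opening: 0.597
finger_force: 0.0
clock: 3.35
tool_pos: [0.4869, 0.2902, 0.0041]
eef_rot: [0.543, 0.84, 0.001, 0.0]
contact_force: [0.1, -0.4, 6.1]
opening: 0.262
finger_force: 45.0
t 3.35 pos [0.4869 0.2902 0.0041] yaw [ 1.1418e+02 -1.0000e-02  1.7991e+02] F [ 0.1 -0.4  6.1] open 0.262 grip 45.00235140323639
shift [ 0.001 -0.006  0.   ] turn [ 0.001 -0.     0.   ]
```

```bash
python3 -m pendant '[0,0,0,-0.1,0,0,0,0,0,0,-0.3,0,0,0,0,0,0,-0.6,0,0,0,0,0,0,-0.9,0,0,0,0,0,0,-1,0,0,0,0,0,0,-1,0,0,0]'; python3 go.py .5645 -.025 .154 41
```

```text
clock: 3.95
tool_pos: [0.4871, 0.2903, 0.1562]
eef_rot: [0.543, 0.84, 0.002, 0.001]
contact_force: [-0.6, -0.5, -4.8]
opening: 0.268
finger_force: 45.0
t 3.95 pos [0.4871 0.2903 0.1562] yaw [ 1.1418e+02 -4.0000e-02  1.7977e+02] F [-0.6 -0.5 -4.8] open 0.268 grip 44.997700452804565
shift [-2.129 -0.39   0.011] turn [ 0.002 -0.002  0.813]
```

```bash
python3 -m pendant '[0,-0.15,-0.03,-0.05,0,0,0.06,0,-0.35,-0.07,-0.1,0,0,0.13,0,-0.55,-0.11,-0.1,0,0,0.2,0,-0.75,-0.15,-0.1,0,0,0.27,0,-0.95,-0.18,-0.1,0,0,0.34,0,-1,-0.2,-0.1,0,0,0.4,0,-1,-0.2,-0.1,0,0,0.4]'; python3 go.py .5645 -.025 .17 41
```

```text
clock: 4.65
tool_pos: [0.519, 0.138, 0.167]
eef_rot: [0.777, 0.629, -0.002, -0.0]
contact_force: [-0.5, 0.7, -3.3]
opening: 0.264
finger_force: 45.0
t 4.65 pos [0.519 0.138 0.167] yaw [  77.96    0.21 -179.81] F [-0.5  0.7 -3.3] open 0.264 grip 44.998565912246704
shift [-0.999  0.523 -0.018] turn [-0.001  0.003  0.411]
```

```bash
python3 -m pendant '[0,-0.15,0.07,0,0,0,0.06,0,-0.35,0.17,0,0,0,0.13,0,-0.55,0.27,0,0,0,0.2,0,-0.75,0.38,0,0,0,0.27,0,-0.95,0.48,0,0,0,0.34,0,-1,0.523,0,0,0,0.411,0,-1,0.523,0,0,0,0.411,0,-1,0.523,0,0,0,0.411,0,-1,0.523,0,0,0,0.411]'; python3 go.py .5645 -.025 .15 41
python3 - <<'E'
from plant import r
from h import *
ims=[]
for n in("wrist","scene","top"):
    s=r.snapshot(n);np.savez(n+"2.npz",**s);ims.append(s["img"][:,:,::-1])
f=lambda i,x,y:cv2.resize(i[y:y+75,x:x+100],(400,300),interpolation=cv2.INTER_CUBIC)
im=np.zeros((600,800,3),np.uint8);im[:384,:512]=ims[0];im[300:,400:]=f(ims[1],155,160);cv2.imwrite("pics/p2.png",im)
E
```

```text
clock: 5.55
tool_pos: [0.5656, -0.0194, 0.1678]
eef_rot: [0.935, 0.355, -0.001, -0.001]
contact_force: [-0.2, 0.7, -3.6]
opening: 0.268
finger_force: 45.0
t 5.55 pos [ 0.5656 -0.0194  0.1678] yaw [ 4.1540e+01  2.0000e-02 -1.7984e+02] F [-0.2  0.7 -3.6] open 0.268 grip 44.99776840209961
shift [-0.03   0.023  0.119] turn [-0.002  0.     0.006]
```

View pics/p2.png

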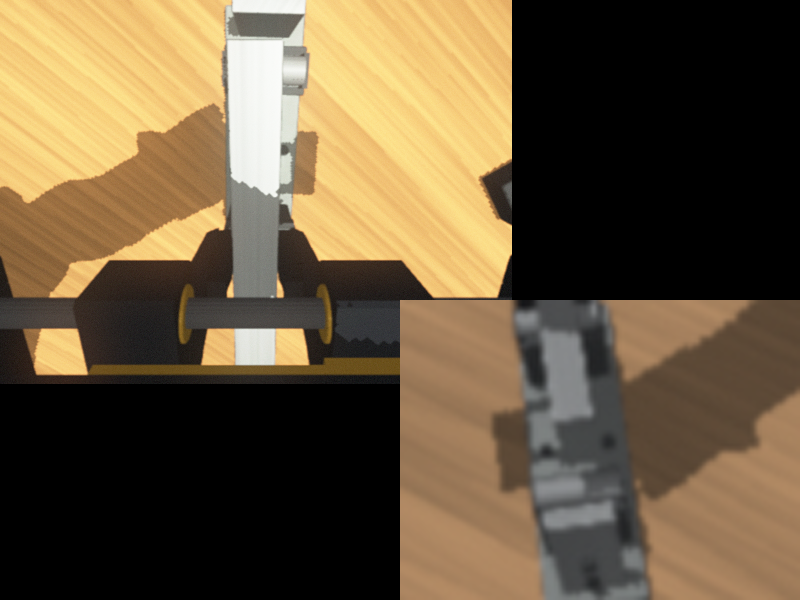

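The wrist view shows the bar's far end at row 40, columns 228 to 284. The stop's front top edge is at row 13, columns 233 to 302. The roller ends are at (223,67) and (309,70), so the bar sits a little left of the fixture's centre line. I'll quantify that.

```bash
python3 - <<'E'
from h import *
s=dict(np.load("wrist2.npz"))
a=np.radians(41.54);R=np.array([[np.cos(a),np.sin(a)],[-np.sin(a),np.cos(a)]])
tc=np.array([.5656,-.0194])
for n,uv,z in(("bar end",[(228,40),(284,40)],.1758),("stop edge",[(233,13),(302,13)],.110),("roller ends",[(223,67),(309,70)],.083)):
    P=ray(s,uv,z)[:,:2];print(n,((P-tc)@R.T).round(4).tolist(),"w",np.linalg.norm(P[0]-P[1]).round(4))
# enlarge for exact reading
i=s["img"][0:110,205:325,::-1];cv2.imwrite("pics/p3.png",cv2.resize(i,None,fx=5,fy=5,interpolation=cv2.INTER_CUBIC))
E
```

```text
bar end [[0.0989, 0.0099], [0.0989, -0.013]] w 0.023
stop edge [[0.1221, 0.0121], [0.1221, -0.0288]] w 0.0409
roller ends [[0.0938, 0.0217], [0.0919, -0.0391]] w 0.0609
```

View pics/p3.png

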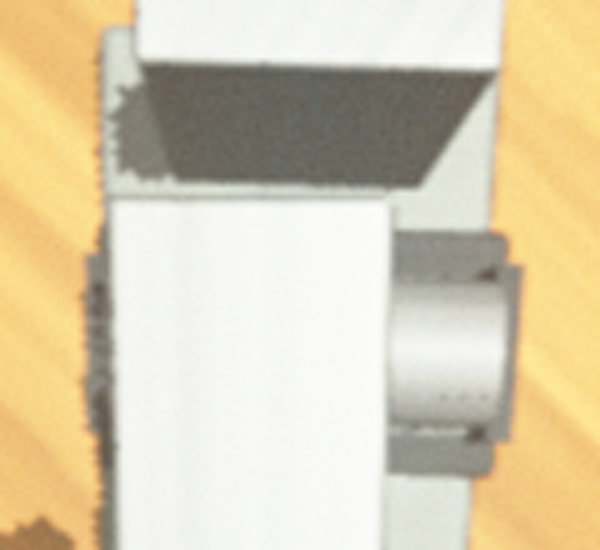

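```bash
python3 go.py .5656 -.0194 .1 41
```

```text
t 5.7 pos [ 0.5661 -0.0207  0.1684] yaw [ 4.1380e+01 -1.0000e-02 -1.7994e+02] F [-1.3  0.6 -4.6] open 0.263 grip 44.99775946140289
shift [ 0.003 -0.008  0.456] turn [-0.001 -0.     0.004]
```

```bash
python3 -m pendant '[0,0.03,0.02,0.1,0,0,0.002,0,0.06,0.04,0.2,0,0,0.004,0,0.06,0.04,0.3,0,0,0.004,0,0.06,0.04,0.4,0,0,0.004,0,0.06,0.04,0.44,0,0,0.004,0,0.06,0.04,0.45,0,0,0.004,0,0.06,0.04,0.45,0,0,0.004,0,0.06,0.04,0.45,0,0,0.004]'; python3 - <<'E'
from plant import r
from h import *
s=r.snapshot("wrist");np.savez("w3.npz",**s);t=r.snapshot("scene");np.savez("s3.npz",**t)
im=np.zeros((600,800,3),np.uint8);im[:,:400]=cv2.resize(s["img"][0:150,210:310,::-1],(400,600),interpolation=cv2.INTER_CUBIC)
im[:400,400:]=cv2.resize(t["img"][150:250,155:255,::-1],(400,400),interpolation=cv2.INTER_CUBIC);cv2.imwrite("pics/p4.png",im)
E
python3 go.py .5656 -.0194 .1 41
```

```text
clock: 6.5
tool_pos: [0.5777, -0.0208, 0.1015]
eef_rot: [0.937, 0.349, 0.001, 0.0]
contact_force: [-0.2, -0.9, -4.2]
opening: 0.262
finger_force: 45.0
t 6.6 pos [ 0.5777 -0.0207  0.1016] yaw [ 4.0840e+01 -6.0000e-02  1.7995e+02] F [ 0.4  0.6 -4.7] open 0.265 grip 44.99783635139465
shift [-0.055 -0.059  0.011] turn [ 0.001 -0.001 -0.002]
```

View pics/p4.png

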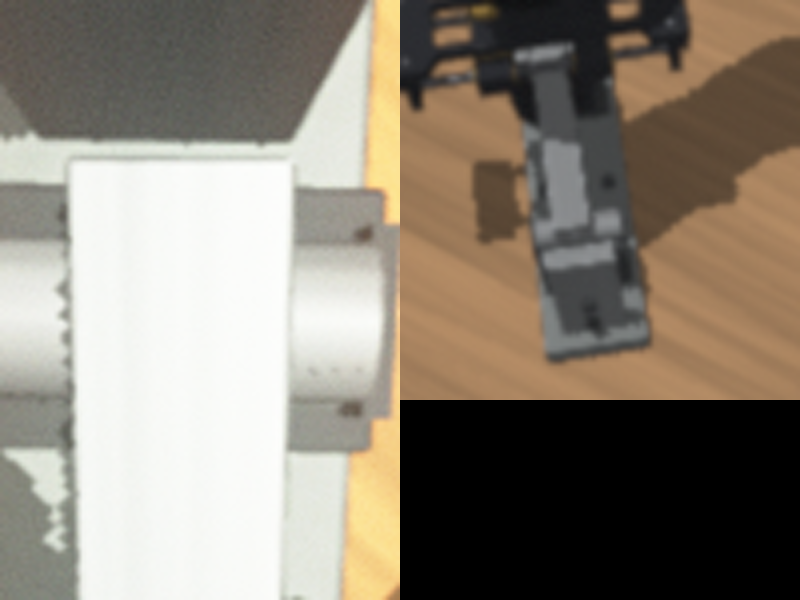

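The wrist crop shows the bar end at row 40, columns 227 to 283, still clear of the stop and sitting slightly right of the rollers' middle. I'll work out the offset in fixture axes.

```bash
python3 - <<'E'
from h import *
s=dict(np.load("w3.npz"))
a=np.radians(40.84);R=np.array([[np.cos(a),np.sin(a)],[-np.sin(a),np.cos(a)]])
tc=np.array([.5777,-.0207]);u=lambda x,y:(x/4+209.6,y/4-.4)
for n,uv,z in(("bar end",[u(68,160),u(293,160)],.1095),("bar mid",[u(78,590),u(281,590)],.1095),("stop foot",[u(38,137),u(292,140)],.018),("roller end",[u(382,240),u(386,330)],.080),("base right edge",[u(368,130),u(345,500)],.018)):
    P=ray(s,uv,z)[:,:2];q=(P-tc)@R.T;print(n,q.round(4).tolist(),"mid",q.mean(0).round(4),"w",np.linalg.norm(P[0]-P[1]).round(4))
E
```

```text
bar end [[0.099, 0.0105], [0.0991, -0.0125]] mid [ 0.099 -0.001] w 0.0231
bar mid [[0.0545, 0.0106], [0.0546, -0.0125]] mid [ 0.0546 -0.0009] w 0.0231
stop foot [[0.1149, 0.0232], [0.1144, -0.02]] mid [0.1146 0.0016] w 0.0432
roller end [[0.0938, -0.0266], [0.083, -0.0277]] mid [ 0.0884 -0.0271] w 0.0109
base right edge [[0.116, -0.0329], [0.054, -0.0316]] mid [ 0.085  -0.0323] w 0.062
```

```bash
python3 -m pendant '[0,0,-0.016,0.01,0,0,0.009,0,0.02,-0.016,0.02,0,0,0.009,0,0.04,-0.016,0.03,0,0,0.009,0,0.06,-0.016,0.037,0,0,0.009,0,0.08,-0.016,0.037,0,0,0.009,0,0.08,-0.016,0.037,0,0,0.009,0,0.08,-0.016,0.037,0,0,0.009]'; python3 go.py .5656 -.0194 .1 41;python3 -m pendant '[0,0.005,0,0,0,0,0,0,0.01,0,0,0,0,0,0,0.013,0,0,0,0,0,0,0.013,0,0,0,0,0]';python3 go.py .5656 -.0194 .1 41
```

```text
clock: 7.3
tool_pos: [0.5847, -0.011, 0.0954]
eef_rot: [0.94, 0.342, -0.0, 0.0]
contact_force: [0.1, 0.2, -3.7]
opening: 0.265
finger_force: 45.0
t 7.3 pos [ 0.5847 -0.011   0.0954] yaw [  40.04    0.   -180.  ] F [ 0.1  0.2 -3.7] open 0.265 grip 44.997798800468445
shift [-0.134 -0.039 -0.03 ] turn [-0.     0.    -0.011]
clock: 7.7
tool_pos: [0.5863, -0.0097, 0.0955]
eef_rot: [0.94, 0.342, 0.0, -0.0]
contact_force: [-0.8, 0.3, -3.9]
opening: 0.265
finger_force: 45.0
t 7.7 pos [ 0.5863 -0.0097  0.0955] yaw [ 4.003e+01 -1.000e-02  1.800e+02] F [-0.8  0.3 -3.9] open 0.265 grip 44.997788071632385
shift [-0.147 -0.039 -0.03 ] turn [ 0.    -0.    -0.011]
```

No contact yet. I'll creep on, 1 mm per call step.

```bash
for i in 1; do python3 -m pendant '[0,0.003,0,0,0,0,0,0,0.007,0,0,0,0,0,0,0.007,0,0,0,0,0]'; done; python3 -m pendant '[0,0.003,0,0,0,0,0,0,0.007,0,0,0,0,0,0,0.007,0,0,0,0,0]'
```

```text
clock: 8.0
tool_pos: [0.5869, -0.0092, 0.0954]
eef_rot: [0.94, 0.342, -0.0, -0.0]
contact_force: [-0.4, -0.8, -4.2]
opening: 0.263
finger_force: 45.0
clock: 8.3
tool_pos: [0.5869, -0.0092, 0.0952]
eef_rot: [0.94, 0.342, -0.001, 0.0]
contact_force: [-2.4, -0.8, -3.9]
opening: 0.267
finger_force: 45.0
```

```bash
python3 -m pendant '[0,0.003,0,0,0,0,0,0,0.007,0,0,0,0,0,0,0.007,0,0,0,0,0]'
```

```text
clock: 8.6
tool_pos: [0.5869, -0.0091, 0.0951]
eef_rot: [0.94, 0.342, -0.002, 0.0]
contact_force: [-4.6, -3.7, -4.3]
opening: 0.264
finger_force: 45.0
```

```bash
python3 -m pendant '[0,-0.008,0,0,0,0,0,0,-0.008,0,0.004,0,0,0,0,-0.008,0,0.007,0,0,0,0,-0.008,0,0.007,0,0,0]';python3 -m pendant '[0,0,0,0.003,0,0,0,0,0,0,0.007,0,0,0,0,0,0,0.007,0,0,0]'
```

```text
clock: 9.0
tool_pos: [0.5869, -0.0091, 0.0946]
eef_rot: [0.94, 0.342, -0.001, -0.0]
contact_force: [-5.5, -3.4, -0.4]
opening: 0.261
finger_force: 45.0
clock: 9.3
tool_pos: [0.5869, -0.0092, 0.094]
eef_rot: [0.94, 0.342, -0.001, -0.0]
contact_force: [-5.7, -3.0, 3.3]
opening: 0.262
finger_force: 45.0
```

```bash
python3 -m pendant '[0,0,0,0.003,0,0,0,0,0,0,0.005,0,0,0,0,0,0,0.005,0,0,0]' 10;python3 -m pendant '[0.3,0,0,0,0,0,0,0.35,0,0,0,0,0,0,0.4,0,0,0,0,0,0,0.5,0,0,0,0,0,0,0.5,0,0,0,0,0,0]';python3 - <<'E'
from plant import r
from h import *
s=r.snapshot("wrist");t=r.snapshot("scene")
im=np.zeros((600,800,3),np.uint8);im[:,:400]=cv2.resize(s["img"][0:150,210:310,::-1],(400,600),interpolation=cv2.INTER_CUBIC)
im[:400,400:]=cv2.resize(t["img"][150:250,155:255,::-1],(400,400),interpolation=cv2.INTER_CUBIC);cv2.imwrite("pics/p5.png",im)
E
```

```text
clock: 9.6
tool_pos: [0.5871, -0.0091, 0.094]
eef_rot: [0.94, 0.342, -0.0, -0.0]
contact_force: [-5.7, -3.5, 8.6]
opening: 0.274
finger_force: 10.0
clock: 10.1
tool_pos: [0.5881, -0.0083, 0.0926]
eef_rot: [0.94, 0.342, 0.0, -0.0]
contact_force: [0.2, 0.2, -0.2]
opening: 0.501
finger_force: 0.0
```

View pics/p5.png

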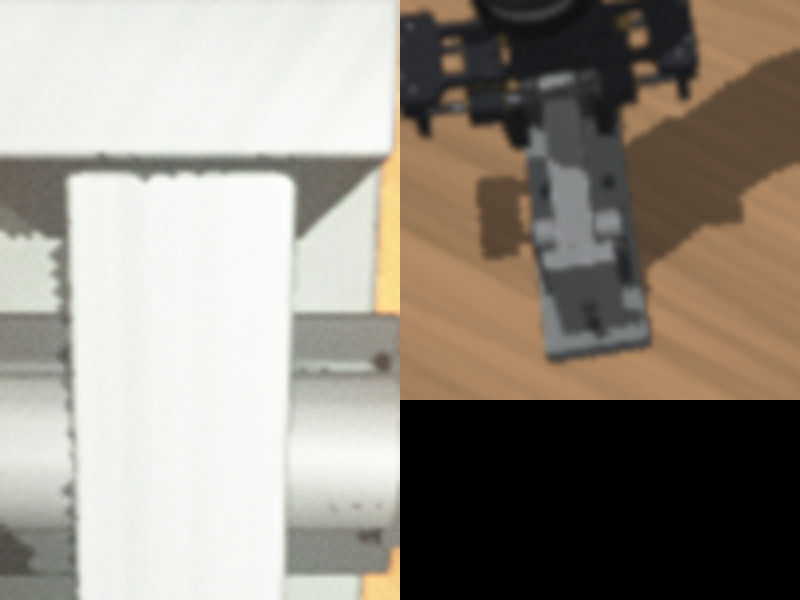

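The bar end (row 43) meets the stop's face, and the bar lies in the middle of the roller, parallel to the fixture, in both views. I'll retreat upward and check it standing alone.

```bash
python3 -m pendant '[0.5,0,0,-0.05,0,0,0,0.5,0,0,-0.15,0,0,0,0.5,0,0,-0.35,0,0,0,0.5,0,0,-0.6,0,0,0,0.5,0,0,-0.85,0,0,0,0.5,0,0,-0.9,0,0,0,0.5,0,0,-0.9,0,0,0,0.5,0,0,-0.9,0,0,0]'; python3 - <<'E'
from plant import r
from h import *
s=r.snapshot("wrist");np.savez("w6.npz",**s);st=r.get_state();print(st["tool_pos"],np.abs(st["qd"]).max())
cv2.imwrite("pics/p6.png",cv2.resize(s["img"][0:384,156:356,::-1],(312,600)) if 0 else cv2.resize(s["img"][0:250,190:330,::-1],(336,600),interpolation=cv2.INTER_CUBIC))
E
```

```text
clock: 11.0
tool_pos: [0.5868, -0.0082, 0.2267]
eef_rot: [0.94, 0.342, -0.001, -0.001]
contact_force: [-0.2, 0.5, -0.3]
opening: 0.5
finger_force: 0.0
[ 0.58657058 -0.00828514  0.22617134] 0.013149088556836334
```

View pics/p6.png

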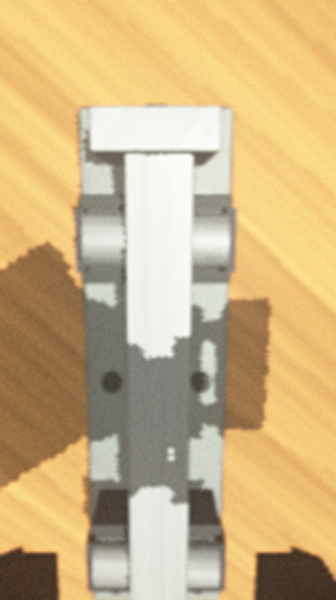

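The bar lies on both rollers, parallel to the fixture and against the stop. Its middle is at column 159 and the roller's at 156, about 1 mm apart. The robot is clear.

```bash
python3 -c "
from plant import r
print(r.finish_job())"
```

```text
the job is handed in; nothing more can be done
None
```

I laid the long bar broad face down on both rollers, with its end against the stop and about 1 mm off the rollers' middle by the last picture, then drew the gripper clear and handed the job in at about 11 s; no verdict came back.

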